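Find the blind hole with the locating pin

ROBOT

A 6-joint arm with a two-finger parallel gripper is mounted at the origin on the work surface. World frame = base frame: x ahead of the robot, y to its left, z up, the work surface at z = 0. Lengths are in mm, angles in rad, forces in N, time in s.
With the tool pointing down it reaches from about 350 to 875 mm from the base axis. Payload 4.2 kg.
Tool frame: the origin (TCP) lies midway between the tips of the shut fingers; the grasp point (between the pads) lies 19 mm behind it (arm.grasp_offset is the distance from the TCP to the grasp point, in mm); z points along the fingers, y is the direction in which the jaws open and shut (so a half turn about z gives the same grasp; the last joint's range is limited). The gripper opens to 85 mm and grips with 20 to 120 N. Pads are 22 mm wide; open, the fingers measure 114 mm over their backs; the gripper's body (76 mm by 85 mm) begins 54 mm behind the grasp point. The pads swing forward as they close: fully open they stand 13 mm farther back than shut.
Start: joints at [1.573, 0.385, 0.008, 0, -1.194, -0.259], TCP at [158.71, 604.492, 231.312] pointing down, gripper open.
Joint ranges: [-3.14, 3.14], [-1.21, 2.06], [-1.07, 1.41], [-3.16, 2.05], [-2.99, -0.16], [-3.1, 3.1]. Speed limits (rad/s): [2.79, 2.79, 3.14, 3.14, 3.14, 3.14].

INTERFACE

Orientations are given as a unit quaternion [x, y, z, w].
In Python, from bench import arm gives the robot as it stands.
- The arm moves only by the tool move_arm, never from a script. Its argument "moves" is a list of rows, each an object with "gripper": the gripper's target within -1 to 1 (fully open at 1, half-way at 0, shut at -1); "xyz": the shift along the tool's x, y, z in cm, a list of three; "angular": the turn, a rotation vector about the tool's x, y, z in rad, a list of three. In form: [{"gripper": gripper, "xyz": [dx, dy, dz], "angular": [wx, wy, wz]}, ...]. A call has 1 to 10 rows; each row is the pose to reach, as a shift and turn from the pose commanded when the call began, along the tool's axes at that moment; what a row does not reach only later rows make up. A row lasts 1/8 s, in which the tool goes at most 62.5 mm and 10.7 degrees, less where a joint would pass 70% of its speed; a pose out of reach is approached as far as the arm can. A call with a gripper value outside its range is refused whole. The fingers move at their own pace and stop on an object; the grip force is fixed at half the most. Time passes only in rows, so rows that repeat a pose let the fingers close. It gives the time, the measured TCP pose, the force and the opening at its end, in the units of the state.
- arm.read_state(): the state, without advancing time (a new reading comes with each control period).
- arm.get_image(name): name is "scene" or "side" or "wrist"; returns (picture, depth): 420x560x3 uint8, blue, green, red; 420x560 float32, mm along the optical axis (not along the pixel's ray), 0 where there is no reading.
- arm.get_calibration(name): a dict with "camera_matrix" (3x3 intrinsics, pixels), "R" (3x3) and "t" (3): a world point X has camera coordinates R X + t. Camera axes: x right, y down, z forward; pixel columns grow to the right and rows downward; lengths in mm; the calibration is good to about 2 mm. The wrist camera is an equidistant fisheye: a pixel r from the principal point sees the ray r / f radians off the axis. A picture is of the moment at which its call begins: read the wrist's pose just before it. get_calibration takes no time and is no camera call; for the wrist camera it gives the pose at the moment of the call.
- arm.job_done(): hands the job in, once; it reports no verdict.
The state is a dict: "clock": time; "joints": joint angles; "joint_vel": joint speeds; "joint_efforts": joint torques, N m; "position": TCP position; "ee_rot": TCP orientation; "contact_force": force on the tool from outside, world axes, zero at the start; "wrist_torque": the same for the moment, N m; "gripper_width": finger opening in mm.
Only numpy, scipy, OpenCV 4.12 (cv2) and the standard library are available. Lean on these libraries where they do the work, as an engineer would, in place of code of your own. Each camera call takes 0.05 s, during which the arm holds its last target. There are 200 camera calls.

TASK

Take the locating pin with the plain straight handle out of the pin stand, rest its tip lightly on the dark strip at either end of the window in the stop bed (right beside an end cap), and slide it along the strip's middle line until it drops into the blind hole. Then push it fully home, upright, with its collar flush on the strip, and let go. Work gently: the pin must never press on the bed or strip with more than 40 N, and leave everything else where it is.

Things in the scene. Friction and masses are not known exactly. Their poses are not given: they have to be found in the camera images.
- pin: Steel locating pin, 66 mm tall, 90 g, the one with a plain straight round handle, upright in the stand. Origin at the centre of the tip, z up the pin. Shank 8 mm diameter, 16 mm long, its last 2 mm tapered to a flat 5 mm wide; collar 24 mm diameter from 16 to 21 mm, resting on the stand's top; handle 18 mm diameter from 21 to 66 mm.
- bed: Stop bed: aluminium channel 80 mm wide (x), 256 mm long (y), fixed to the desk. Origin at the centre of its underside, z up. A dark steel strip 40 mm wide is clamped in it, top 30 mm above the origin. Side walls beside the strip stand 3 mm above it; end caps, 6 mm above it (screw heads 9 mm), cover it from 60 mm outwards at both ends, leaving a window y = -60 to 60 mm.
- window (a point): Centre of the window, on the strip's top (fixed in the bed; NOT the hole). Axes as the bed's. The strip has one unmarked blind hole, 9 mm diameter, 18 mm deep, sharp-edged, on the middle line x = 0, at an unknown y from -32 to +32 mm, different each time. The tip drops in only within about 1.5 mm of its centre. With the pin home, collar on the strip, the tip is 16 mm deep.
- stand: Pin stand, a grey plastic block 130 mm (x) by 50 mm (y) by 26 mm high, fixed to the desk. Origin at the centre of its underside. Two holes 14 mm wide, 20 mm deep, at x = -35 and +35 mm on the middle line; each holds a pin, which is which varies.
- spare: The other pin in the stand, with a ball-shaped head 28 mm wide (58 mm tall overall) and a 12 mm shank that does not fit the strip's hole. Origin at its tip. Leave it.
- bearing: Steel bearing ring, 42 mm across, 12 mm high, lying on the desk. Leave it.
- valve: Aluminium sample valve block with two round bosses, 50 x 60 x 44 mm. Leave it.
- mug: White mug, 80 mm wide, 90 mm tall. Leave it.
- mouse: White computer mouse, 100 x 60 x 32 mm. Leave it.
- memo: White open memo box, 100 x 100 x 75 mm. Leave it.
- bottle: Clear water bottle with a cap, 68 mm wide, 210 mm tall. Leave it.

How it is judged (in metres and radians):
On the way, in this order (a step that is already met when the one before it is completed fails the run):
1. the locating pin is lifted clear of the stand (height (world z) of pin above 0.04 m), for 0.1 s.
2. the pin's tip rests on the strip at one end of the window (within 18 mm of an end cap) (x of pin in the frame of bed between -0.014 and 0.014 m and z of pin in the frame of bed between 0.027 and 0.0325 m and contact force between pin and bed above 0.3 N and (y of pin in the frame of bed between 0.042 and 0.06 m or y of pin in the frame of bed between -0.06 and -0.042 m)), for 0.1 s.
At the end, for the whole second after the job is handed in: The locating pin stands in the strip's blind hole, its tip at least 14.5 mm below the strip's top (collar home within 1.5 mm), upright within 0.06 rad, at rest and released (z of pin in the frame of bed between 0.012 and 0.0155 m and x of pin in the frame of bed between -0.004 and 0.004 m and y of pin in the frame of bed between -0.037 and 0.037 m and angle between pin's own z axis and vertical below 0.06 rad and linear speed of pin below 0.02 m/s and contact force between the fingers and pin below 0.1 N); the robot touches nothing.
It fails at once if the pin is pressed on the bed or strip with more than 40 N (contact force between pin and bed above 40 N).
It fails at once if the other pin is moved more than 15 mm (distance of spare from where it was at the start of the episode above 0.015 m).
It fails at once if another thing on the desk is moved more than 15 mm (distance of any of bearing, valve, mug, mouse, memo, bottle from where it was at the start of the episode above 0.015 m).
It also fails if it takes over 72 s, if anything falls off the work surface, if the arm or the gripper's body presses on something with over 40 N, if the wrist force passes 120 N, or if a joint passes its speed limit or range.

## Working session

There is one attempt and no reset: what is moved stays moved. The work goes in short steps, Python scripts to look and compute and a tool call to move; the robot and the scene stay as the last step left them, time stands still between calls to the robot, and variables do not carry over. Pictures are saved under pics/ and viewed, about 8 in all and at most 12, crops included, and the job is handed in when it is done.

Besides the shell and the picture viewer there is one more tool, called after "Request:" as name(argument=value, ...) on one line, values as JSON. move_arm: Moves the arm, as the interface text tells. Its arguments: {"type":"object","properties":{"moves":{"type":"array","items":{"type":"object","properties":{"gripper":{"type":"number"},"xyz":{"type":"array","items":{"type":"number"}},"angular":{"type":"array","items":{"type":"number"}}}}}},"required":["moves"]}

```bash
mkdir -p pics; python3 - <<'E'
from bench import arm
import cv2,numpy as np
s=arm.read_state();print(s['clock'],s['position'],s['ee_rot'],s['gripper_width'],arm.grasp_offset)
for n in("scene","side","wrist"):
    c=arm.get_calibration(n);p,d=arm.get_image(n);cv2.imwrite(f"pics/{n}0.png",p);np.savez(f"{n}0.npz",d=d,K=c["camera_matrix"],R=c["R"],t=c["t"])
    print(n,c["camera_matrix"],-np.array(c["R"]).T@np.array(c["t"]))
a=[cv2.imread(f"pics/{n}0.png") for n in("scene","side")]
E
```

```text
0.0 [158.58409625 603.95284588 230.22175881] [ 9.91757852e-01 -1.28121772e-01 -8.01624886e-05  1.08110615e-03] 85.65308016412229 18.700000000000003
scene [[397.36301603   0.         284.86423323]
 [  0.         397.36301603 203.97961994]
 [  0.           0.           1.        ]] [1286.34067368 -384.92044914  673.81119899]
side [[442.70545968   0.         275.86945187]
 [  0.         442.70545968 206.69900693]
 [  0.           0.           1.        ]] [ 412.53983465  886.94635799 1126.49938725]
wrist [[325.1922621    0.         273.04779037]
 [  0.         325.1922621  208.66151454]
 [  0.           0.           1.        ]] [239.97667867 582.28474854 372.794716  ]
```

View pics/scene0.png

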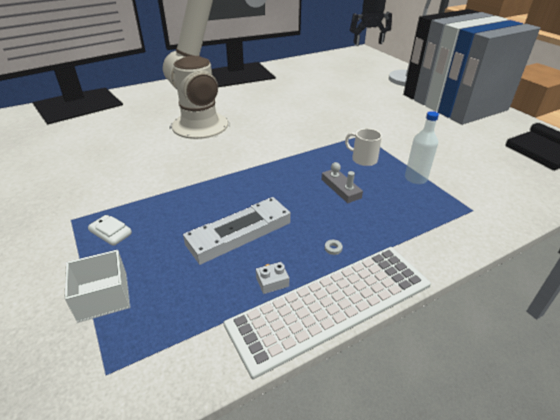

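View pics/wrist0.png

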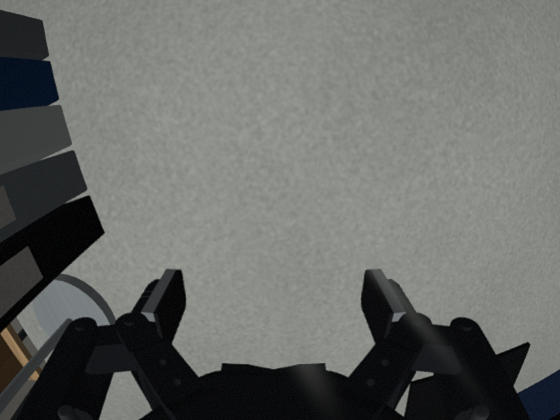

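The scene picture shows the stand near (342,183), with the ball pin at about (336,168) and the plain pin at about (350,180). The bed is near (238,230). The wrist picture shows only desk.

View pics/side0.png

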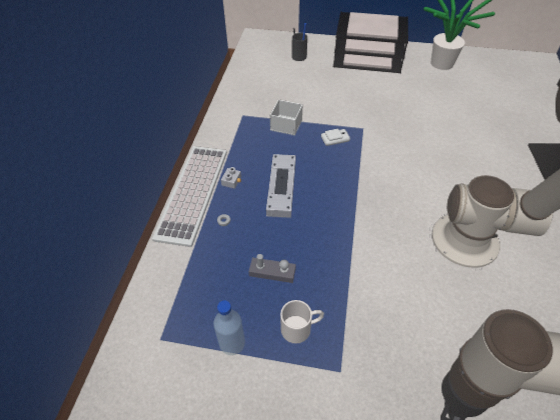

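The side picture shows the stand at (272,270), with the plain pin's top at (260,257) and the ball at (284,266). The bed is at (281,185) and its window runs about (283,170) to (280,194). I'll convert these to positions.

```bash
cat > h.py <<'E'
import numpy as np
def at_z(f,u,v,z):
    "ray through pixel met with the plane at height z; also the depth point"
    q=np.load(f+"0.npz");K,R,t,d=q["K"],q["R"],q["t"],q["d"]
    r=np.linalg.inv(K)@[u,v,1];C=-R.T@t;w=R.T@r
    return (C+w*(z-C[2])/w[2]).round(0),(C+w*d[int(v),int(u)]).round(0)
E
python3 - <<'E'
from h import *
for n,f,u,v,z in [("plain top","side",260,257,76),("ball","side",284,266,55),("stand L","side",250,264,26),("stand R","side",295,268,26),("stand fr L","side",249,274,26),("stand fr R","side",294,279,26),
("win top","side",282.5,169.5,30),("win bot","side",280.5,194,30),("bed tl","side",273,155,36),("bed tr","side",296,155,36),("bed br","side",292,207,36),("bed bl","side",267,206,36),
("plain top sc","scene",350.5,173,76),("ball sc","scene",336,168,55),("win l","scene",218,232,30),("win r","scene",260,213,30)]: print(n,*at_z(f,u,v,z))
E
```

```text
plain top [597. 221.  76.] [597. 220.  74.]
ball [528. 225.  55.] [527. 229.  61.]
stand L [630. 218.  26.] [629. 219.  28.]
stand R [498. 209.  26.] [500. 193.   1.]
stand fr L [625. 251.  26.] [628. 243.  12.]
stand fr R [495. 245.  26.] [497. 229.  -1.]
win top [ 602. -174.   30.] [ 601. -169.   35.]
win bot [589. -62.  30.] [588. -56.  37.]
bed tl [ 647. -233.   36.] [ 648. -237.   32.]
bed tr [ 566. -247.   36.] [ 572. -285.   -1.]
bed br [542.  -8.  36.] [546. -36.   2.]
bed bl [622.   1.  36.] [622.  -0.  34.]
plain top sc [600. 217.  76.] [604. 214.  79.]
ball sc [536. 217.  55.] [540. 214.  58.]
win l [ 599. -170.   30.] [ 602. -171.   33.]
win r [584. -50.  30.] [592. -53.  37.]
```

Request:
move_arm(moves=[{"gripper": 1, "xyz": [4, 2, -3], "angular": [0, 0, 0]}, {"gripper": 1, "xyz": [10, 5, -3], "angular": [0, 0, -0.1]}, {"gripper": 1, "xyz": [16, 8, -3], "angular": [0, 0, -0.2]}, {"gripper": 1, "xyz": [22, 11, -3], "angular": [0, 0, -0.3]}, {"gripper": 1, "xyz": [28, 14, -3], "angular": [0, 0, -0.36]}, {"gripper": 1, "xyz": [34, 17, -3], "angular": [0, 0, -0.36]}, {"gripper": 1, "xyz": [40, 20, -3], "angular": [0, 0, -0.36]}, {"gripper": 1, "xyz": [46, 23, -3], "angular": [0, 0, -0.36]}, {"gripper": 1, "xyz": [51, 25.5, -3], "angular": [0, 0, -0.36]}, {"gripper": 1, "xyz": [52.3, 26, -3], "angular": [0, 0, -0.36]}])

```text
clock: 1.4
position: [600.1, 217.9, 260.7]
ee_rot: [0.999, 0.05, -0.0, 0.0]
contact_force: [0.0, 0.9, 0.1]
gripper_width: 85.4
```

```bash
cat >> h.py <<'E'
from scipy.spatial.transform import Rotation as Ro
def wrist(i):
    "take and keep a wrist picture"
    from bench import arm
    import cv2
    c=arm.get_calibration("wrist");s=arm.read_state();p,d=arm.get_image("wrist");cv2.imwrite(f"pics/wrist{i}.png",p)
    np.savez(f"wrist{i}.npz",d=d,K=c["camera_matrix"],R=c["R"],t=c["t"],p=s["position"],q=s["ee_rot"])
    print(s["clock"],np.round(s["position"],1),np.round(Ro.from_quat(s["ee_rot"]).as_matrix(),3).tolist(),s["gripper_width"])
def wz(i,u,v,z):
    "wrist pixel met with height z; also the depth point"
    q=np.load(f"wrist{i}.npz");K,R,t,d=q["K"],q["R"],q["t"],q["d"]
    a=np.array([u-K[0,2],v-K[1,2]])/K[0,0];r=np.hypot(*a);ray=np.r_[a*np.tan(r)/r,1]
    C=-R.T@t;w=R.T@ray
    return (C+w*(z-C[2])/w[2]).round(1),(C+w*d[int(v),int(u)]).round(1)
def tool(i,X):
    "world point as a shift in tool axes (cm) from the TCP of picture i"
    q=np.load(f"wrist{i}.npz");return (Ro.from_quat(q["q"]).inv().apply(np.array(X)-q["p"])/10).round(2)
E
python3 -c "
from h import *
wrist(1)"
```

```text
1.4 [600.1 217.9 260.7] [[0.995, 0.101, -0.001], [0.101, -0.995, -0.001], [-0.001, 0.0, -1.0]] 85.39355502492671
```

View pics/wrist1.png

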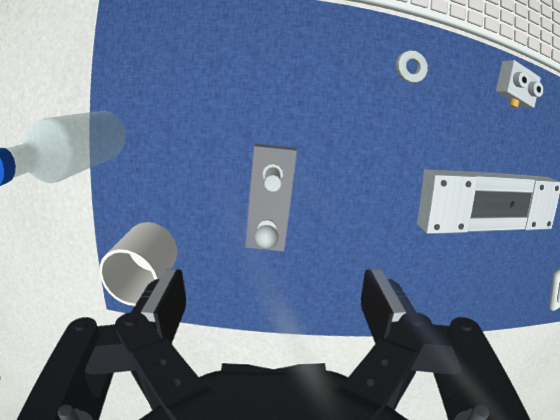

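The wrist picture shows the plain pin at about (272,180), the ball at (266,233), the bed window at x 473–530 and a dark dot at (513,204), possibly the hole. I'll enlarge both areas in one view.

```bash
python3 - <<'E'
import cv2,numpy as np
p=cv2.imread("pics/wrist1.png")
a=cv2.resize(p[145:255,235:310],None,fx=5,fy=5,interpolation=cv2.INTER_CUBIC)
b=cv2.resize(p[160:245,415:560],None,fx=2.9,fy=2.9,interpolation=cv2.INTER_CUBIC)
o=np.zeros((550,800,3),np.uint8);o[:a.shape[0],:375]=a;o[:b.shape[0],378:378+b.shape[1]]=b[:,:422]
cv2.imwrite("pics/c1.png",o)
E
```

```text
(no output)
```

View pics/c1.png

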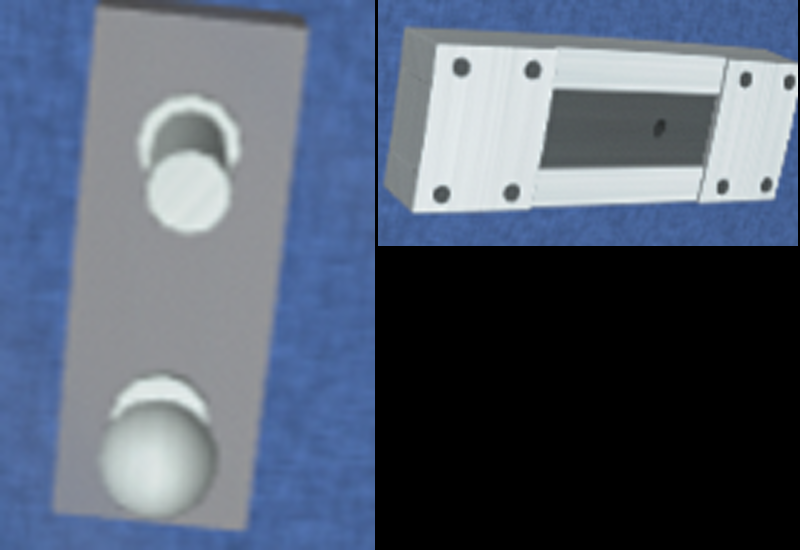

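```bash
python3 - <<'E'
from h import *
for n,u,v,z in [("top",272.8,183.4,76),("collar",272.8,174,31),("ball",266.5,236,64),("hole",512.2,203.8,30),("wlt",475.7,191,30),("wlb",470.9,217.9,30),("wrt",532.2,192.8,36),("wrb",527,216.9,36),("bedTL",436-378,43,33),("bedBL",413-378,212,33)]:
    if n.startswith("bed"): u,v=415+u/2.9,160+v/2.9
    a,b=wz(1,u,v,z);print(n,a,b,tool(1,a))
E
```

```text
top [600.4 216.8  76. ] [600.3 216.8  75.4] [ 0.04  0.1  18.47]
collar [600.3 216.8  31. ] [609.8 217.8  73.4] [ 0.03  0.1  22.97]
ball [535.4 217.4  64. ] [536.5 217.5  66.3] [-6.42 -0.61 19.67]
hole [ 600.9 -139.7   30. ] [ 599.6 -145.3   24.3] [-3.5  35.58 23.08]
wlt [610.9 -61.5  30. ] [611.1 -61.   30.8] [-1.72 27.9  23.08]
wlb [571.9 -65.6  30. ] [572.2 -64.8  31. ] [-5.64 27.91 23.08]
wrt [ 623.9 -172.2   36. ] [ 623.6 -174.2   34.2] [-1.54 39.04 22.48]
wrb [ 585.5 -175.8   36. ] [ 584.6 -179.5   32.7] [-5.4  39.01 22.49]
bedTL [624.3  12.4  33. ] [623.8  10.6  29.9] [ 0.36 20.68 22.77]
bedBL [544.8   3.2  33. ] [532.7 -16.2   0.6] [-7.64 20.79 22.78]
```

Top and collar agree on the pin axis at (600.4, 216.8). I'll descend and grip at 50 mm up the pin.

Request:
move_arm(moves=[{"gripper": 1, "xyz": [0, 0.1, 4], "angular": [0, 0, 0]}, {"gripper": 1, "xyz": [0, 0.1, 10], "angular": [0, 0, 0]}, {"gripper": 1, "xyz": [0, 0.1, 15], "angular": [0, 0, 0]}, {"gripper": 1, "xyz": [0, 0.1, 19], "angular": [0, 0, 0]}, {"gripper": 1, "xyz": [0, 0.1, 21.5], "angular": [0, 0, 0]}, {"gripper": 0, "xyz": [0, 0.1, 21.9], "angular": [0, 0, 0]}, {"gripper": -1, "xyz": [0, 0.1, 21.9], "angular": [0, 0, 0]}, {"gripper": -1, "xyz": [0, 0.1, 21.9], "angular": [0, 0, 0]}, {"gripper": -1, "xyz": [0, 0.1, 21.9], "angular": [0, 0, 0]}, {"gripper": -1, "xyz": [0, 0.1, 21.9], "angular": [0, 0, 0]}])

```text
clock: 2.7
position: [599.4, 219.6, 43.9]
ee_rot: [0.999, 0.052, 0.001, -0.001]
contact_force: [-0.3, -0.8, 5.3]
gripper_width: 16.3
```

Request:
move_arm(moves=[{"gripper": -1, "xyz": [0, 0, 0], "angular": [0, 0, 0]}, {"gripper": -1, "xyz": [0, 0, 0], "angular": [0, 0, 0]}, {"gripper": -1, "xyz": [0, 0, 0], "angular": [0, 0, 0]}])

```text
clock: 3.08
position: [599.5, 219.6, 43.9]
ee_rot: [0.999, 0.052, 0.001, -0.0]
contact_force: [-1.2, -0.1, 6.6]
gripper_width: 16.6
```

Request:
move_arm(moves=[{"gripper": -1, "xyz": [0, 0, -2], "angular": [0, 0, 0]}, {"gripper": -1, "xyz": [0, 0, -5], "angular": [0, 0, 0]}, {"gripper": -1, "xyz": [0, 0, -8.5], "angular": [0, 0, 0]}, {"gripper": -1, "xyz": [-1, 4, -9.5], "angular": [0, 0, 0]}, {"gripper": -1, "xyz": [-2.5, 10, -9.5], "angular": [0, 0, 0]}, {"gripper": -1, "xyz": [-4, 16, -9.5], "angular": [0, 0, 0]}, {"gripper": -1, "xyz": [-5.5, 22, -9.5], "angular": [0, 0, 0]}, {"gripper": -1, "xyz": [-7, 28, -9.5], "angular": [0, 0, 0]}, {"gripper": -1, "xyz": [-8.3, 32, -9.5], "angular": [0, 0, 0]}, {"gripper": -1, "xyz": [-8.6, 33, -9.5], "angular": [0, 0, 0]}])

```text
clock: 4.32
position: [545.8, -120.1, 136.9]
ee_rot: [0.999, 0.05, -0.001, -0.0]
contact_force: [-0.2, 1.1, -0.9]
gripper_width: 16.2
```

Request:
move_arm(moves=[{"gripper": -1, "xyz": [0, 0, 0], "angular": [0, 0, 0]}, {"gripper": -1, "xyz": [0, 0, 0], "angular": [0, 0, 0]}])

```text
clock: 4.58
position: [547.4, -116.9, 137.2]
ee_rot: [0.999, 0.052, 0.0, -0.0]
contact_force: [-0.7, 0.0, -0.3]
gripper_width: 16.4
```

```bash
python3 -c "
from h import *
wrist(2)
from bench import arm
print(arm.read_state()['contact_force'])
import cv2
p=cv2.imread('pics/wrist2.png');cv2.imwrite('pics/w2.png',cv2.resize(p,(800,600),interpolation=cv2.INTER_CUBIC))"
```

```text
4.575 [ 547.4 -116.9  137.2] [[0.995, 0.104, 0.0], [0.104, -0.995, 0.0], [0.0, -0.0, -1.0]] 16.352188858780764
[-1.02289877  0.54513064  0.05153072]
```

View pics/w2.png

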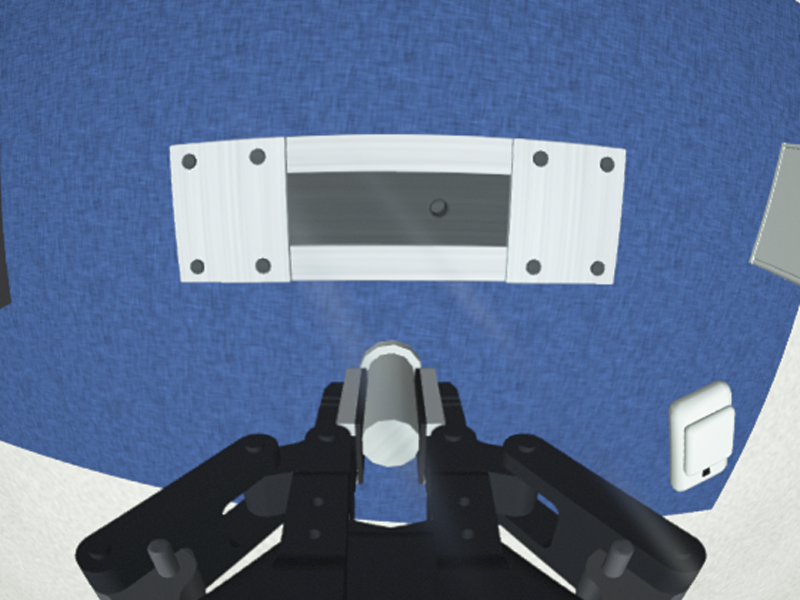

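The pin is held upright. At 800x600 scale the hole is clear at (438,208), and the window corners are about (288,171), (511,175), (290,246) and (508,247).

```bash
python3 - <<'E'
from h import *
k=1/(800/560)
P={}
for n,u,v,z in [("hole",438,208,30),("TL",288,171,30),("BL",290,246,30),("TR",511,175,30),("BR",508,247,30),("sTL",258,157,39),("sBL",263,266,39),("sTR",540.5,159,39),("sBR",533.5,267,39),("oTL",170,145,36),("oBL",181,282,36),("oTR",625,149,36),("oBR",613,283,36),("pintop",390,443,137.2+32)]:
    a,b=wz(2,u*k,v*k,z);P[n]=a;print(n,a,b,tool(2,a))
s=[P[i][:2] for i in("sTL","sBL","sTR","sBR")];print("centre screws",np.mean(s,0),"outer",np.mean([P[i][:2] for i in("oTL","oBL","oTR","oBR")],0), "win",np.mean([P[i][:2] for i in("TL","BL","TR","BR")],0))
d=(P["oTL"]+P["oBL"]-P["oTR"]-P["oBR"])[:2];d/=np.hypot(*d);d2=(s[0]+s[1]-s[2]-s[3]);d2/=np.hypot(*d2);print("bed y dir",d,d2)
c=np.mean([P[i][:2] for i in("oTL","oBL","oTR","oBR")],0);h=P["hole"][:2]-c;print("hole in bed",h@d,h@[d[1],-d[0]])
E
```

```text
hole [ 600.5 -138.6   30. ] [ 598.2 -140.7   11.5] [ 5.05  2.72 10.72]
TL [612.9 -55.8  30. ] [613.1 -56.3  32.3] [ 7.15 -5.39 10.73]
BL [571.3 -59.5  30. ] [571.9 -60.   32.7] [ 2.97 -5.46 10.72]
TR [ 623.8 -176.2   30. ] [ 623.9 -175.3   33.4] [ 6.98  6.7  10.72]
BR [ 583.7 -180.8   30. ] [ 584.7 -179.3   35.4] [ 2.94  6.74 10.72]
sTL [620.  -40.9  39. ] [620.  -41.1  39.7] [ 8.01 -6.8   9.83]
sBL [560.8 -46.6  39. ] [560.9 -46.6  39.2] [ 2.06 -6.85  9.82]
sTR [ 635.2 -188.7   39. ] [ 635.2 -189.1   38. ] [7.98 8.06 9.82]
sBR [ 576.1 -194.9   39. ] [ 576.  -194.9   38.9] [2.04 8.06 9.82]
oTL [625.   12.9  36. ] [624.2  29.6   2.6] [  9.07 -12.1   10.13]
oBL [545.7   5.2  36. ] [533.6  21.5   1.4] [  1.1  -12.16  10.13]
oTR [ 650.4 -239.9   36. ] [ 653.2 -258.5    1.3] [ 8.96 13.31 10.12]
oBR [ 572.  -248.6   36. ] [ 5.634e+02 -2.690e+02  4.000e-01] [ 1.07 13.36 10.12]
pintop [ 549.3 -117.9  169.2] [ 549.5 -117.9  169.5] [ 0.18  0.12 -3.2 ]
centre screws [ 598.025 -117.775] outer [ 598.275 -117.6  ] win [ 597.925 -118.075]
bed y dir [-0.10152559  0.99483293] [-0.1024636   0.99473675]
hole in bed -21.11738592489605 0.08146593768148414
```

Request:
move_arm(moves=[{"gripper": -1, "xyz": [2, 2.5, 0], "angular": [0, 0, 0]}, {"gripper": -1, "xyz": [4.85, 5.6, 1], "angular": [0, 0, 0]}, {"gripper": -1, "xyz": [4.85, 5.6, 4], "angular": [0, 0, 0]}, {"gripper": -1, "xyz": [4.85, 5.6, 6], "angular": [0, 0, 0]}, {"gripper": -1, "xyz": [4.85, 5.6, 6.8], "angular": [0, 0, 0]}, {"gripper": -1, "xyz": [4.85, 5.6, 6.8], "angular": [0, 0, 0]}, {"gripper": -1, "xyz": [4.85, 5.6, 6.8], "angular": [0, 0, 0]}])

```text
clock: 5.5
position: [602.0, -168.3, 70.5]
ee_rot: [0.999, 0.052, 0.001, 0.0]
contact_force: [-0.8, 0.4, -1.4]
gripper_width: 16.5
```

```bash
python3 -c "
from h import *
wrist(3)
import cv2
p=cv2.imread('pics/wrist3.png')[170:380,150:400];cv2.imwrite('pics/w3.png',cv2.resize(p,None,fx=2.8,fy=2.8,interpolation=cv2.INTER_CUBIC))"
```

```text
5.5 [ 602.  -168.3   70.5] [[0.995, 0.104, 0.002], [0.104, -0.995, -0.0], [0.002, 0.001, -1.0]] 16.46955544226412
```

View pics/w3.png

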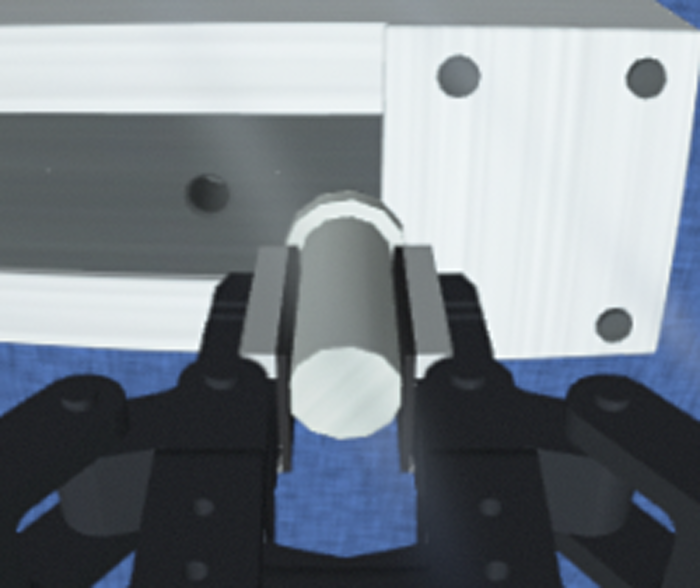

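The hole is at crop (208,193) and the pin's top at (346,392). The cap edge is at x≈383.

```bash
python3 - <<'E'
from h import *
f=lambda u,v,z:(150+u/2.8,170+v/2.8,z)
for n,q in [("hole",f(208,193,30)),("pintop",f(346,392,70.5+32)),("cap",f(383,150,36)),("wallT",f(200,113,33)),("stripB",f(200,275,30))]:
    a,b=wz(3,*q);print(n,a,b,tool(3,a))
E
```

```text
hole [ 601.  -139.3   30. ] [ 595.9 -138.    19. ] [ 0.19 -2.89  4.05]
pintop [ 603.9 -169.5  102.5] [ 604.5 -169.5  103.3] [ 0.18  0.14 -3.2 ]
cap [ 617.5 -176.    36. ] [ 615.  -176.6   29.3] [1.45 0.93 3.45]
wallT [ 620.6 -137.    33. ] [ 620.6 -136.9   32.9] [ 2.17 -2.92  3.75]
stripB [ 579.9 -138.3   30. ] [ 580.5 -138.4   31. ] [-1.9  -3.21  4.04]
```

Request:
move_arm(moves=[{"gripper": -1, "xyz": [0, 0, 0.25], "angular": [0, 0, 0]}, {"gripper": -1, "xyz": [0, 0, 0.45], "angular": [0, 0, 0]}, {"gripper": -1, "xyz": [0, 0, 0.55], "angular": [0, 0, 0]}, {"gripper": -1, "xyz": [0, 0, 0.6], "angular": [0, 0, 0]}, {"gripper": -1, "xyz": [0, 0, 0.6], "angular": [0, 0, 0]}])

```text
clock: 6.18
position: [601.1, -168.7, 63.8]
ee_rot: [0.999, 0.052, 0.0, 0.0]
contact_force: [-0.8, 1.4, 3.6]
gripper_width: 16.7
```

Request:
move_arm(moves=[{"gripper": -1, "xyz": [0, 0, 0.05], "angular": [0, 0, 0]}, {"gripper": -1, "xyz": [0, 0, 0.05], "angular": [0, 0, 0]}])

```text
clock: 6.42
position: [601.2, -168.7, 63.7]
ee_rot: [0.999, 0.052, 0.0, 0.0]
contact_force: [-2.6, 1.3, 5.7]
gripper_width: 16.3
```

Request:
move_arm(moves=[{"gripper": -1, "xyz": [0.07, -0.2, 0.02], "angular": [0, 0, 0]}, {"gripper": -1, "xyz": [0.07, -0.5, 0.02], "angular": [0, 0, 0]}, {"gripper": -1, "xyz": [0.07, -0.8, 0.02], "angular": [0, 0, 0]}, {"gripper": -1, "xyz": [0.07, -1.1, 0.02], "angular": [0, 0, 0]}, {"gripper": -1, "xyz": [0.07, -1.4, 0.02], "angular": [0, 0, 0]}, {"gripper": -1, "xyz": [0.07, -1.7, 0.02], "angular": [0, 0, 0]}, {"gripper": -1, "xyz": [0.07, -2.0, 0.02], "angular": [0, 0, 0]}, {"gripper": -1, "xyz": [0.07, -2.3, 0.02], "angular": [0, 0, 0]}, {"gripper": -1, "xyz": [0.07, -2.5, 0.02], "angular": [0, 0, 0]}, {"gripper": -1, "xyz": [0.07, -2.5, 0.02], "angular": [0, 0, 0]}])

```text
clock: 7.68
position: [600.6, -143.8, 63.6]
ee_rot: [0.999, 0.052, 0.002, 0.0]
contact_force: [1.0, -1.6, 6.0]
gripper_width: 16.2
```

Request:
move_arm(moves=[{"gripper": -1, "xyz": [-0.06, -0.2, 0.02], "angular": [0, 0, 0]}, {"gripper": -1, "xyz": [-0.06, -0.3, 0.02], "angular": [0, 0, 0]}, {"gripper": -1, "xyz": [-0.06, -0.4, 0.02], "angular": [0, 0, 0]}, {"gripper": -1, "xyz": [-0.06, -0.5, 0.02], "angular": [0, 0, 0]}, {"gripper": -1, "xyz": [-0.06, -0.55, 0.02], "angular": [0, 0, 0]}, {"gripper": -1, "xyz": [-0.06, -0.6, 0.02], "angular": [0, 0, 0]}, {"gripper": -1, "xyz": [-0.06, -0.6, 0.02], "angular": [0, 0, 0]}])

```text
clock: 8.55
position: [597.8, -137.6, 62.0]
ee_rot: [0.999, 0.051, -0.0, -0.0]
contact_force: [1.8, -0.5, -0.9]
gripper_width: 15.9
```

Height fell 1.6 mm and the force went to zero, so it has dropped in. I'll push down gently.

Request:
move_arm(moves=[{"gripper": -1, "xyz": [0, 0, 0.1], "angular": [0, 0, 0]}, {"gripper": -1, "xyz": [0, 0, 0.2], "angular": [0, 0, 0]}, {"gripper": -1, "xyz": [0, 0, 0.3], "angular": [0, 0, 0]}, {"gripper": -1, "xyz": [0, 0, 0.4], "angular": [0, 0, 0]}])

```text
clock: 9.05
position: [598.2, -137.8, 58.5]
ee_rot: [0.999, 0.052, 0.0, 0.0]
contact_force: [2.2, -0.3, 0.9]
gripper_width: 16.5
```

Request:
move_arm(moves=[{"gripper": -1, "xyz": [0, 0, 0.15], "angular": [0, 0, 0]}, {"gripper": -1, "xyz": [0, 0, 0.3], "angular": [0, 0, 0]}, {"gripper": -1, "xyz": [0, 0, 0.45], "angular": [0, 0, 0]}, {"gripper": -1, "xyz": [0, 0, 0.6], "angular": [0, 0, 0]}, {"gripper": -1, "xyz": [0, 0, 0.75], "angular": [0, 0, 0]}, {"gripper": -1, "xyz": [0, 0, 0.85], "angular": [0, 0, 0]}, {"gripper": -1, "xyz": [0, 0, 0.9], "angular": [0, 0, 0]}, {"gripper": -1, "xyz": [0, 0, 0.9], "angular": [0, 0, 0]}])

```text
clock: 10.05
position: [598.2, -137.8, 49.5]
ee_rot: [0.999, 0.052, 0.0, 0.0]
contact_force: [3.3, -0.4, 0.6]
gripper_width: 16.7
```

Request:
move_arm(moves=[{"gripper": -1, "xyz": [0, 0, 0.06], "angular": [0, 0, 0]}, {"gripper": -1, "xyz": [0, 0, 0.12], "angular": [0, 0, 0]}, {"gripper": -1, "xyz": [0, 0, 0.18], "angular": [0, 0, 0]}, {"gripper": -1, "xyz": [0, 0, 0.24], "angular": [0, 0, 0]}, {"gripper": -1, "xyz": [0, 0, 0.24], "angular": [0, 0, 0]}])

```text
clock: 10.68
position: [598.3, -137.8, 47.9]
ee_rot: [0.999, 0.052, 0.0, 0.0]
contact_force: [2.6, -0.8, 6.1]
gripper_width: 16.5
```

Contact at about the expected home depth (63.7 − 16 = 47.7). I'll seat it a little more, release and retreat.

Request:
move_arm(moves=[{"gripper": -1, "xyz": [0, 0, 0.08], "angular": [0, 0, 0]}, {"gripper": -1, "xyz": [0, 0, 0.08], "angular": [0, 0, 0]}, {"gripper": -0.4, "xyz": [0, 0, 0], "angular": [0, 0, 0]}, {"gripper": 0, "xyz": [0, 0, 0], "angular": [0, 0, 0]}, {"gripper": 0.3, "xyz": [0, 0, 0], "angular": [0, 0, 0]}, {"gripper": 0.3, "xyz": [0, 0, 0], "angular": [0, 0, 0]}, {"gripper": 0.3, "xyz": [0, 0, 0], "angular": [0, 0, 0]}, {"gripper": 0.3, "xyz": [0, 0, 0], "angular": [0, 0, 0]}])

```text
clock: 11.68
position: [597.9, -137.8, 47.0]
ee_rot: [0.999, 0.052, -0.0, -0.0]
contact_force: [0.5, 0.1, -0.0]
gripper_width: 55.5
```

Request:
move_arm(moves=[{"gripper": 0.3, "xyz": [0, 0, -1], "angular": [0, 0, 0]}, {"gripper": 0.3, "xyz": [0, 0, -3], "angular": [0, 0, 0]}, {"gripper": 0.3, "xyz": [0, 0, -6], "angular": [0, 0, 0]}, {"gripper": 0.3, "xyz": [-1, 0, -10], "angular": [0, 0, 0]}, {"gripper": 0.3, "xyz": [-4, 0, -12], "angular": [0, 0, 0]}, {"gripper": 0.3, "xyz": [-6, 0, -12], "angular": [0, 0, 0]}, {"gripper": 0.3, "xyz": [-6, 0, -12], "angular": [0, 0, 0]}, {"gripper": 0.3, "xyz": [-6, 0, -12], "angular": [0, 0, 0]}])

```text
clock: 12.68
position: [539.0, -144.0, 167.5]
ee_rot: [0.999, 0.052, 0.001, 0.0]
contact_force: [0.5, -0.1, -0.0]
gripper_width: 55.2
```

```bash
python3 -c "
from h import *
wrist(4)
import cv2
p=cv2.imread('pics/wrist4.png')[60:210,200:400];cv2.imwrite('pics/w4.png',cv2.resize(p,None,fx=4,fy=4,interpolation=cv2.INTER_CUBIC))"
```

```text
12.675 [ 539.  -144.   167.5] [[0.995, 0.103, 0.001], [0.103, -0.995, -0.0], [0.001, 0.0, -1.0]] 55.22316635574063
```

View pics/w4.png

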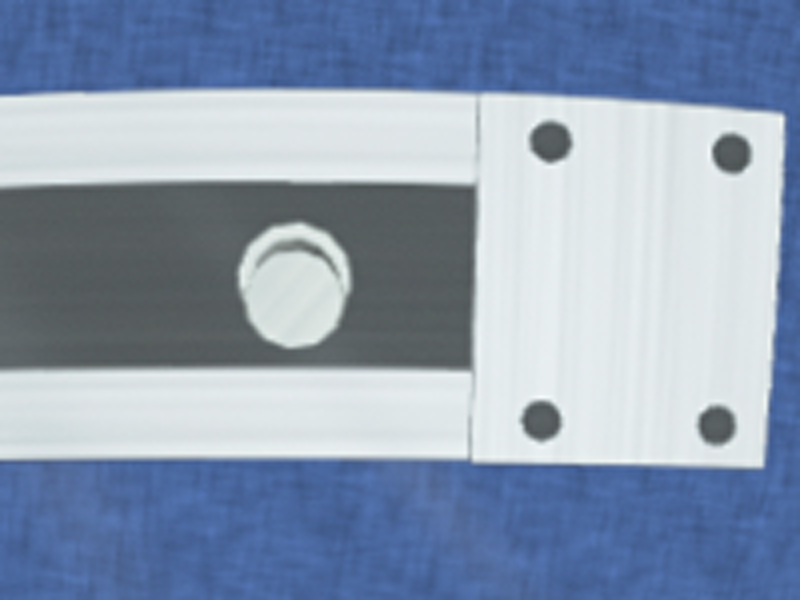

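The pin stands in the strip, its top at crop (295,299) and its collar around (295,280). I'll check the top's height, which should be 80 mm, and the tilt.

```bash
python3 - <<'E'
from h import *
for u,v,z in[(295,299,80),(295,279,35),(295,232,35)]: print(*wz(4,200+u/4,60+v/4,z))
E
```

```text
[ 599.7 -139.4   80. ] [ 599.8 -139.4   80.6]
[ 599.5 -139.5   35. ] [ 603.3 -139.    80.4]
[ 609.5 -138.5   35. ] [ 609.5 -138.5   35.7]
```

The top is at 80.5 mm and the collar top at 35.5 mm, so both match the home position. Top and collar centres line up within 0.2 mm, so the pin is upright. I'll hand in.

```bash
python3 -c "
from bench import arm
print(arm.job_done())"
```

```text
the job is handed in; nothing more can be done
None
```

The plain-handled pin is seated in the strip's blind hole, upright and released, and I handed the job in at about 12.7 s.

- **On the way:** I took it from the stand and rested it on the strip about 9 mm from the cap at one end, pressing with about 6 N. It then slid along the middle line and dropped in about 21 mm from the window's centre, towards that end. The camera had already shown the hole there. The highest push I read was about 6 N. I gave one small extra seating push before release and did not read its force separately.
- **Last checks:** The pin's top measured 80.6 mm (80 expected) and the collar's top 35.7 mm (35 expected). Their centres agree within 0.2 mm. The gripper is open and clear, with about 0.5 N on the tool.
- **Disagreements:** The measured arm position wandered by 1–2 mm from what I commanded during the slide, so I made small sideways corrections. I did not re-measure the other objects afterwards. The arm made no contact with them that I noticed.

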